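Swap tubes between the viewing tray and the specimen pot

ROBOT

A 6-joint arm with a two-finger parallel gripper is mounted at the origin on the work surface. World frame = base frame: x ahead of the robot, y to its left, z up, the work surface at z = 0. Lengths are in m, angles in rad, forces in N, time in s.
With the tool pointing down it reaches from about 0.375 to 0.975 m from the base axis. Payload 3.8 kg.
Tool frame: the origin (TCP) lies at the very end of the fingers, on their centre line; the grasp point (between the pads) lies 19 mm behind it; z points along the fingers, y is the line along which they close (so a half turn about z gives the same grasp; the last joint's range is limited). The gripper opens to 85 mm and grips with 20 to 120 N. Pads are 22 mm wide; open, the fingers measure 114 mm over their backs; the gripper's body (76 mm by 85 mm) begins 54 mm behind the grasp point. The pads swing forward as they close: fully open they stand 13 mm farther back than shut.
Start: joints at [-0.037, 0.264, 1.604, -0, 1.274, -0.037], TCP at [0.675, -0, 0.231] pointing down, gripper open.
Joint ranges: [-2.63, 2.63], [-0.94, 2.18], [0.31, 2.57], [-1.31, 4.45], [0, 2.66], [-2.55, 2.55]. Speed limits (rad/s): [2.57, 2.57, 3.14, 3.14, 3.14, 3.14].

INTERFACE

Orientations are given as a rotation vector (axis times angle).
In Python, from workcell import monitor, viewer, job gives the robot as it stands. The module is installed in compiled form; this text tells all that it offers.
- The arm moves only by the tool step_arm, never from a script. Its argument "series" is one flat list of numbers, 4 for each row, row after row: the shift along the tool's x, y, z in m, then the turn about the tool's z in rad. A call has 1 to 8 rows; each row is the pose to reach, as a shift and turn from the pose commanded when the call began, along the tool's axes at that moment; what a row does not reach only later rows make up. A row lasts 1/8 s, in which the tool goes at most 62.5 mm and 10.7 degrees, less where a joint would pass 70% of its speed; a pose out of reach is approached as far as the arm can. A call with a gripper value outside its range is refused whole. "gripper" is the opening, from 0 (shut) to 1 (fully open), set as the call begins (left out, the last holds). The fingers move at their own pace and stop on an object; "newtons" is the grip in N (left out, the last holds). Time passes only in rows, so rows that repeat a pose let the fingers close. It gives the time, the measured TCP pose, the force, the opening and the grip force at its end, in the units of the state.
- monitor.read_state(): the state, without advancing time (a new reading comes with each control period).
- viewer.read_camera(name): name is "scene" or "side" or "wrist"; returns a dict with "image" (420x560x3 uint8, red, green, blue), "intrinsics" (3x3 intrinsics, pixels), "T" (4x4, takes a point from camera to world coordinates); the wrist camera has in their place "hand_eye" (4x4, takes a point from camera to tool coordinates, whose origin is the TCP and whose axes are the flange's). Camera axes: x right, y up, looking along -z (the intrinsics and any distortion apply to the point x, -y, -z); pixel columns grow to the right and rows downward; lengths in m; the calibration is good to about 2 mm. A picture is of the moment at which its call begins: read the wrist's pose just before it. There is no depth.
- job.finish_job(): hands the job in; it is judged then, once.
Trained networks look in a picture, given as the dict that the camera call returned (one of the last four; its "shot" number tells which), for a name from the list of things; names that differ only in an ending like _2 or _b are one class to them, and where a whole thing is asked for, a point or a joint stands for the part that bears it (a point fixed in the world has none). Each returns a list of dicts, best first, with "score" (0 to 1); they miss things now and then, are a little off and sometimes report something else, mostly with a low value. They report only what shows in the picture. A call takes as long as a camera call. They do not tell look-alikes from the thing itself.
- viewer.boxes_of(picture, label): "extent" ([centre column, centre row, width, height] in pixels, round what is visible of it).
- viewer.spot_point(picture, label): "point" ([column, row] in pixels: a listed point, or the origin of a listed thing).
The state is a dict: "time": time; "q": joint angles; "joint_vel": joint speeds; "joint_torque": joint torques, N m; "tool_pos": TCP position; "tcp_rot": TCP orientation; "wrist_force": force on the tool from outside, world axes, zero at the start; "torque": the same for the moment, N m; "width": opening from 0.0 (shut) to 1.0 (fully open); "grip_force": force on a finger pad.
Only numpy, scipy, OpenCV 4.12 (cv2) and the standard library are available. Lean on these libraries where they do the work, as an engineer would, in place of code of your own. Each camera call takes 0.05 s, during which the arm holds its last target. There are 200 camera calls.

TASK

The two yellow-capped specimen tubes on the grey tray have been viewed: pack both back upright into the round blue pot among the black-capped ones, and take the red-capped tube, which is to be viewed next, out of the pot and stand it upright on the tray. At the end all seven yellow- and black-capped tubes stand flat on the pot's floor; lower the tubes gently rather than dropping them, tip none over, do not take any black-capped tube out, and leave the pot and everything else where it is.

Things in the scene. Friction and masses are not known exactly. Their poses are not given: they have to be found in the camera images.
- pot: blue round open pot with a white band, loose, 0.4 to 0.8 kg: inside 98 mm across, outside 106, 55 mm tall, floor 6 mm thick; origin under its centre. Holds seven 30 mm tubes, one in the middle and six round it 32 mm out, with 2 mm of play. At the start: five black-capped (one in the middle), the red-capped one, and one empty outer place, not next to the red one
- tray: grey viewing tray, fixed, 150 mm (its x) by 270 mm (its y), rim 16 mm high and 5 mm wide, floor 5 mm thick; origin at the centre of its underside. It carries the two yellow-capped tubes and a petri dish, roughly in a row along its y about 85 mm apart in any order; it may stand to the left or right of the pot
- red: clear flat-bottomed specimen tube with a red ribbed cap, a tall one: 120 mm tall in all and 30 mm in diameter (cap, top 22 mm, the same width; the foot edge is bevelled, 23 mm across at the bottom widening to 30 mm at 5 mm up), about 60 g; origin at the centre of its underside, z up its axis; stands in the pot among the black-capped tubes, so 42 mm of it show above them
- yellow1: clear flat-bottomed specimen tube with a yellow ribbed cap, a tall one: 120 mm tall in all and 30 mm in diameter (cap, top 22 mm, the same width; the foot edge is bevelled, 23 mm across at the bottom widening to 30 mm at 5 mm up), about 60 g; origin at the centre of its underside, z up its axis; stands on the tray
- yellow2: clear flat-bottomed specimen tube with a yellow ribbed cap, a tall one: 120 mm tall in all and 30 mm in diameter (cap, top 22 mm, the same width; the foot edge is bevelled, 23 mm across at the bottom widening to 30 mm at 5 mm up), about 60 g; origin at the centre of its underside, z up its axis; stands on the tray
- black1: clear flat-bottomed specimen tube with a black ribbed cap, a short one: 78 mm tall and 30 mm in diameter, same bevelled foot, about 40 g, loose; origin at the centre of its underside, z up its axis; at the start in the middle of the pot; it stays in the pot but may be nudged aside there
- black2: clear flat-bottomed specimen tube with a black ribbed cap, a short one: 78 mm tall and 30 mm in diameter, same bevelled foot, about 40 g, loose; origin at the centre of its underside, z up its axis; at the start one of the outer ring in the pot; it stays in the pot but may be nudged aside there
- black3: clear flat-bottomed specimen tube with a black ribbed cap, a short one: 78 mm tall and 30 mm in diameter, same bevelled foot, about 40 g, loose; origin at the centre of its underside, z up its axis; at the start one of the outer ring in the pot; it stays in the pot but may be nudged aside there
- black4: clear flat-bottomed specimen tube with a black ribbed cap, a short one: 78 mm tall and 30 mm in diameter, same bevelled foot, about 40 g, loose; origin at the centre of its underside, z up its axis; at the start one of the outer ring in the pot; it stays in the pot but may be nudged aside there
- black5: clear flat-bottomed specimen tube with a black ribbed cap, a short one: 78 mm tall and 30 mm in diameter, same bevelled foot, about 40 g, loose; origin at the centre of its underside, z up its axis; at the start one of the outer ring in the pot; it stays in the pot but may be nudged aside there
- petri: round clear petri dish with its lid on, 60 mm across and 14 mm high, loose on the tray; origin at the centre of its underside; bystander
- jar: clear specimen jar with a green screw lid, 60 mm across and 74 mm tall, loose, beyond the tray and the pot; origin at the centre of its underside; bystander
- brush: small flat brush with a wooden handle, 170 mm long, lying on the table beyond the pot and tray; origin on the table under its middle, x along it; bystander
- slice: round slice of a branch, 104 mm across and 19 mm thick, lying flat; origin at the centre of its underside; bystander
- lens: hand lens lying flat, ring 68 mm across and 10 mm high, black handle 85 mm long towards its -x; origin under the centre of the ring; bystander
There are look-alikes about, which are no part of the job. Leave any purple look-alike of the red alone. What is shaped like the black1 but purple is not meant.

How it is judged:
At the end, for the whole second after the job is handed in: All seven yellow- and black-capped tubes at rest on the pot floor: axis within 36 mm of its middle, foot within 3.5 mm of the floor, tilt under 3.4 deg; pot level; red-capped tube at rest on the tray floor (within 4 mm), upright to 3.4 deg, within 60 mm (tray x) and 120 mm (tray y) of its middle (horizontal distance between each of black1, black2, black3, black4, black5, yellow1, yellow2 and pot below 0.036 m and z of black1 in the frame of pot between 0.002 and 0.0095 m and angle between each of black1, black2, black3, black4, black5, yellow1, yellow2, red's own z axis and vertical below 0.06 rad and linear speed of each of black1, black2, black3, black4, black5, yellow1, yellow2, red below 0.02 m/s and z of black2 in the frame of pot between 0.002 and 0.0095 m and z of black3 in the frame of pot between 0.002 and 0.0095 m and z of black4 in the frame of pot between 0.002 and 0.0095 m and z of black5 in the frame of pot between 0.002 and 0.0095 m and z of yellow1 in the frame of pot between 0.002 and 0.0095 m and z of yellow2 in the frame of pot between 0.002 and 0.0095 m and angle between pot's own z axis and vertical below 0.03 rad and x of red in the frame of tray between -0.06 and 0.06 m and y of red in the frame of tray between -0.12 and 0.12 m and z of red in the frame of tray between 0.001 and 0.009 m); the robot touches nothing.
It fails at once if a yellow- or red-capped tube is dropped: faster than 0.6 m/s inside the pot's rim or within 4 cm of the tray ((horizontal distance between yellow1 and pot below 0.045 m and height (world z) of yellow1 below 0.055 m and linear speed of yellow1 above 0.6 m/s) or (horizontal distance between yellow2 and pot below 0.045 m and height (world z) of yellow2 below 0.055 m and linear speed of yellow2 above 0.6 m/s) or (horizontal distance between red and pot above 0.07 m and height (world z) of red below 0.045 m and linear speed of red above 0.6 m/s)).
It fails at once if a specimen tube is tipped over (more than 50 degrees) (angle between any of black1, black2, black3, black4, black5, yellow1, yellow2, red's own z axis and vertical above 0.87 rad).
It fails at once if a black-capped tube is lifted out of the pot (its foot above the rim) (z of any of black1, black2, black3, black4, black5 in the frame of pot above 0.055 m).
It fails at once if the pot is moved more than 3 cm or lifted (distance of pot from where it was at the start of the episode above 0.03 m).
It fails at once if a bystander (petri dish, jar, brush, wood slice, hand lens) is moved more than 3 cm (distance of any of petri, jar, brush, slice, lens from where it was at the start of the episode above 0.03 m).
It also fails if it takes over 61 s, if anything falls off the work surface, if the arm or the gripper's body presses on something with over 40 N, if the wrist force passes 120 N, or if a joint passes its speed limit or range.

## Working session

There is one attempt and no reset: what is moved stays moved. The work goes in short steps, Python scripts to look and compute and a tool call to move; the robot and the scene stay as the last step left them, time stands still between calls to the robot, and variables do not carry over. Pictures are saved under pics/ and viewed, at most 13 in all, crops included, and the job is handed in when it is done.

Besides the shell and the picture viewer there is one more tool, called after "Emit:" in YAML: its name, and indented under it one key for each argument. step_arm: Moves the arm, as the interface text tells. Its arguments: {"type":"object","properties":{"series":{"type":"array"},"gripper":{"type":"number"},"newtons":{"type":"number"}},"required":["series"]}

```bash
mkdir -p pics; cat > h.py <<'E'
import numpy as np, cv2
from scipy.spatial.transform import Rotation as R
from workcell import monitor, viewer, job
def cam(name):
    s=monitor.read_state(); p=viewer.read_camera(name)
    if name=='wrist':
        T=np.eye(4);T[:3,:3]=R.from_rotvec(s['tcp_rot']).as_matrix();T[:3,3]=s['tool_pos'];T=T@np.array(p['hand_eye'])
    else: T=np.array(p['T'])
    return p,T
def ray(p,T,uv,z):
    K=np.array(p['intrinsics']);d=np.linalg.inv(K)@[uv[0],uv[1],1];d=T[:3,:3]@(d*[1,-1,-1]);o=T[:3,3]
    return (o+d*(z-o[2])/d[2])
def proj(p,T,X):
    K=np.array(p['intrinsics']);c=np.linalg.inv(T)@np.append(X,1);c=c[:3]*[1,-1,-1];u=K@c;return u[:2]/u[2]
def save(p,n): cv2.imwrite('pics/'+n+'.png',cv2.cvtColor(np.array(p['image']),cv2.COLOR_RGB2BGR))
E
python3 - <<'E'
from h import *
print(monitor.read_state())
for c in ['scene','side','wrist']:
    p,T=cam(c);save(p,c+'0');print(c,p.keys(),p['intrinsics'],T.round(3).tolist())
    for l in ['pot','tray','red','yellow1','black1','petri','jar']:
        print(l,[(round(d['score'],2),[round(float(x)) for x in d['extent']]) for d in viewer.boxes_of(p,l)],[(round(d['score'],2),[round(float(x)) for x in d['point']]) for d in viewer.spot_point(p,l)])
E
```

```text
{'time': 0.0, 'q': array([-3.68729162e-02,  2.64763860e-01,  1.60538181e+00, -7.50640261e-06,
        1.27369720e+00, -3.69112526e-02]), 'joint_vel': array([ 0.00191094,  0.00015163, -0.00072597, -0.0013085 , -0.00103488,
       -0.00028986]), 'joint_torque': array([ 6.10465631e-04, -5.15121067e+01, -3.67308676e+01, -4.07824507e-05,
        1.31324201e-02,  1.46811578e-05]), 'tool_pos': array([6.74265708e-01, 4.10227482e-05, 2.29950595e-01]), 'tcp_rot': array([-2.22023342, -2.22032343,  0.00241247]), 'wrist_force': array([-0.21053214,  0.12726496, -0.01571893]), 'torque': array([-0.03746614, -0.02514646,  0.01233943]), 'grip_force': 0.0, 'width': 1.0009124554460533}
scene dict_keys(['image', 'intrinsics', 'T', 'shot']) [[400.14443848   0.         281.97282782]
 [  0.         400.14443848 211.25253678]
 [  0.           0.           1.        ]] [[0.521, -0.67, 0.529, 1.031], [0.853, 0.403, -0.331, -0.273], [0.009, 0.624, 0.781, 0.664], [0.0, 0.0, 0.0, 1.0]]
pot [(0.94, [165, 225, 54, 51])] [(0.65, [170, 232])]
tray [(0.92, [337, 172, 131, 83]), (0.31, [156, 225, 20, 22])] [(0.89, [338
[... 1717 characters left out ...]
)] [(0.62, [193, 231])]
wrist dict_keys(['image', 'intrinsics', 'hand_eye', 'shot']) [[290.92922977   0.         277.71651134]
 [  0.         290.92922977 210.58771227]
 [  0.           0.           1.        ]] [[1.0, 0.0, 0.0, 0.675], [-0.0, 0.956, 0.294, 0.075], [0.0, -0.294, 0.956, 0.374], [0.0, 0.0, 0.0, 1.0]]
pot [(0.61, [190, 330, 19, 45])] []
tray [(0.93, [154, 76, 158, 150])] [(0.87, [154, 22])]
red [(0.69, [106, 394, 35, 34])] [(0.45, [351, 283])]
yellow1 [(0.72, [135, 13, 51, 26])] [(0.57, [143, 11])]
black1 [(0.88, [140, 260, 47, 43])] [(0.96, [156, 243]), (0.24, [321, 20])]
petri [(0.72, [157, 97, 54, 55])] [(0.6, [161, 98])]
jar [(0.73, [369, 163, 66, 59])] [(0.84, [357, 156])]
```

View pics/scene0.png

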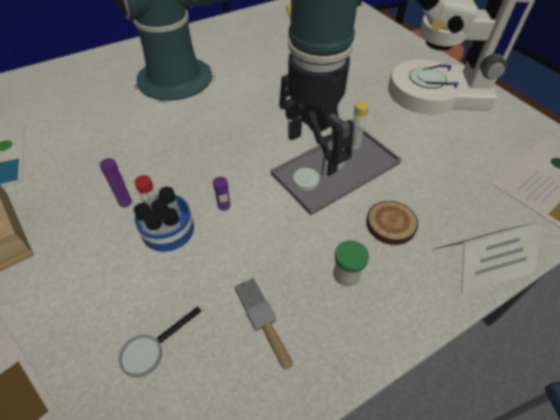

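View pics/wrist0.png

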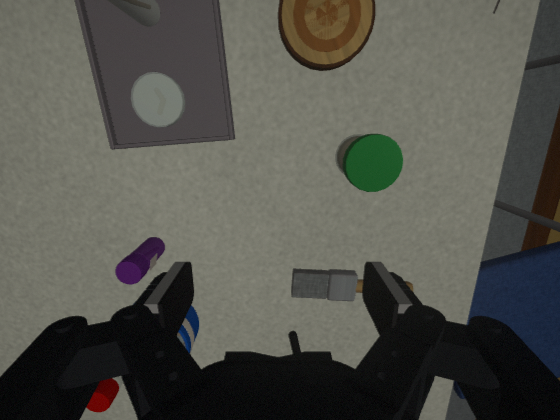

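Candidates: the red cap is at scene (145,184). Purple look-alikes are the tall one at (115,180) and the short one at (222,193). Yellow caps are at (361,109), plus one behind the gripper near (337,150).

```bash
cat > crop.py <<'E'
from h import *
p,T=cam('scene');im=np.array(p['image'])
a=cv2.resize(im[150:260,85:245],None,fx=4,fy=4,interpolation=cv2.INTER_CUBIC)
q,U=cam('side');jm=np.array(q['image'])
b=cv2.resize(jm[110:330,240:380],None,fx=2,fy=2,interpolation=cv2.INTER_CUBIC)
o=np.zeros((440,640+280,3),np.uint8);o[:,:640]=a;o[:,640:]=b
o=cv2.resize(o,(800,383));cv2.imwrite('pics/crop.png',o[:,:,::-1])
print('red',ray(p,T,(145,184),.12),'purpleshort',ray(p,T,(221,185),.07),'purptall',ray(p,T,(109,163),.11))
print('pot',ray(p,T,(165,235),.02),'side pot',ray(q,U,(303,173),.0))
print('yel',ray(p,T,(361,109),.12),ray(q,U,(294,279),.005),ray(q,U,(310,307),.005),'petri',ray(q,U,(290,248),.01))
print('jar',ray(q,U,(188,235),.0))
E
python3 crop.py
```

```text
red [ 0.47908258 -0.22403133  0.12      ] purpleshort [ 0.50883423 -0.09069027  0.07      ] purptall [ 0.37968222 -0.26426054  0.11      ]
pot [ 0.52782815 -0.22743809  0.02      ] side pot [ 0.50070917 -0.21229204  0.        ]
yel [0.5075587  0.25527515 0.12      ] [0.53419404 0.18753385 0.005     ] [0.50395695 0.26480335 0.005     ] petri [0.5411642  0.09656091 0.01      ]
jar [7.78370269e-01 4.09688376e-02 1.11022302e-16]
```

View pics/crop.png

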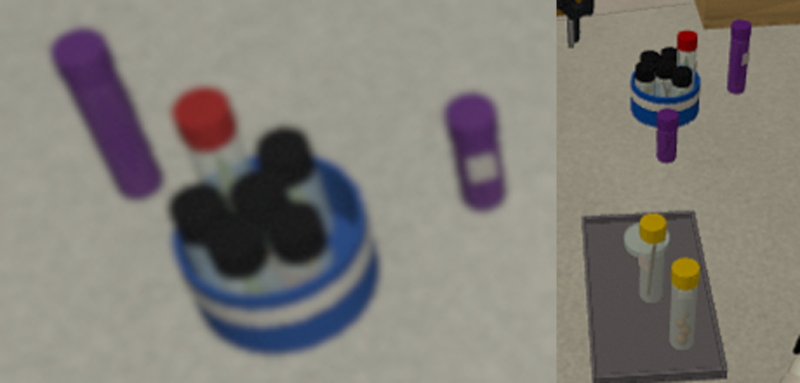

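The crop confirms it: the red cap is in the pot, with five black caps. The empty place is on the pot's +y side, at crop (335,205), two places from red. The yellows stand on the tray at about (0.534,0.188) and (0.504,0.265). I'll go above the tray for a close look.

Emit:
step_arm:
  series: [0.04,-0.04,-0.01,0,0.08,-0.08,-0.02,0,0.12,-0.12,-0.03,0,0.16,-0.16,-0.04,0,0.17,-0.165,-0.05,0,0.17,-0.165,-0.05,0,0.17,-0.165,-0.05,0]

```text
time: 3.22
tool_pos: [0.5108, 0.1692, 0.281]
tcp_rot: [2.222, 2.22, -0.0]
wrist_force: [-0.3, 0.2, -0.5]
width: 1.0
grip_force: 0.0
```

```bash
cat > yel.py <<'E'
from h import *
import sys
p,T=cam('wrist');s=monitor.read_state();print(s['time'],s['tool_pos'],s['tcp_rot']);save(p,sys.argv[1])
im=np.array(p['image']);h=cv2.cvtColor(im,cv2.COLOR_RGB2HSV)
def blobs(m,z,nm,amin=60):
    n,l,st,c=cv2.connectedComponentsWithStats(m.astype(np.uint8))
    for i in range(1,n):
        if st[i,4]>amin: print(nm,st[i].tolist(),c[i].round(1),ray(p,T,c[i],z).round(4))
H,S,V=[h[...,i].astype(int) for i in range(3)]
blobs((H>18)&(H<32)&(S>150)&(V>90),.122,'yellow')
blobs(((H<6)|(H>174))&(S>150)&(V>60),.123,'red')
for l in ['yellow1','petri','pot','black1','tray']:
    print(l,[(round(d['score'],2),[round(float(x)) for x in d['extent']]) for d in viewer.boxes_of(p,l)],[(round(d['score'],2),[round(float(x)) for x in d['point']],ray(p,T,d['point'],.003).round(3)) for d in viewer.spot_point(p,l)])
E
python3 yel.py w1
```

```text
3.275 [0.51071673 0.16898511 0.28062253] [ 2.22286778e+00  2.21994366e+00 -1.50786577e-03]
yellow [251, 85, 31, 33, 815] [266.  101.1] [0.4995 0.2625 0.122 ]
yellow [285, 161, 29, 30, 667] [298.7 175.7] [0.5327 0.1893 0.122 ]
yellow1 [(0.78, [265, 103, 30, 29]), (0.62, [299, 173, 28, 40])] [(0.76, [266, 107], array([0.496, 0.262, 0.003])), (0.67, [292, 157], array([0.532, 0.194, 0.003]))]
petri [(0.66, [294, 223, 41, 41])] [(0.74, [270, 108], array([0.5  , 0.26 , 0.003])), (0.6, [297, 220], array([0.54 , 0.1  , 0.003]))]
pot [] []
black1 [(0.78, [273, 337, 23, 41])] [(0.72, [274, 320], array([ 0.504, -0.082,  0.003]))]
tray [(0.85, [291, 157, 122, 203])] [(0.56, [294, 162], array([0.535, 0.187, 0.003]))]
```

View pics/w1.png

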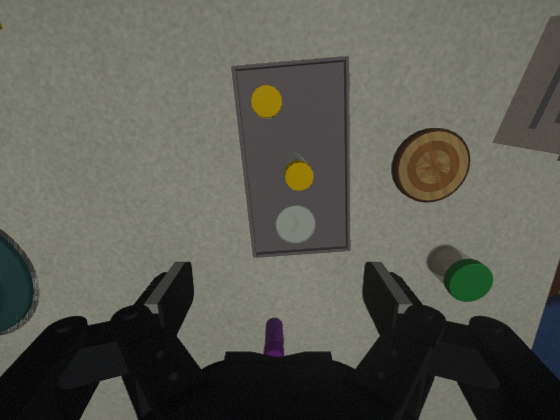

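Yellow caps show at (266,101) and (299,176), and the petri dish at (295,223). I'll take the near one, at (0.5325,0.189).

Emit:
step_arm:
  series: [0.02,0.022,0,0,0.02,0.022,0.05,0,0.02,0.022,0.1,0,0.02,0.022,0.15,0,0.02,0.022,0.178,0,0.02,0.022,0.186,0,0.02,0.022,0.186,0]
  gripper: 1

```text
time: 4.65
tool_pos: [0.5323, 0.1901, 0.0956]
tcp_rot: [2.221, 2.221, 0.0]
wrist_force: [-0.0, -0.3, -0.1]
width: 1.0
grip_force: 0.0
```

Emit:
step_arm:
  series: [0,0,0,0,0,0,0,0,0,0,0,0,0,0,0,0,0,0,0,0]
  gripper: 0.1
  newtons: 40

```text
time: 5.28
tool_pos: [0.5328, 0.1903, 0.0964]
tcp_rot: [2.221, 2.221, 0.003]
wrist_force: [0.4, -0.5, 6.1]
width: 0.339
grip_force: 39.8
```

Emit:
step_arm:
  series: [0,0,-0.04,0,0,0,-0.09,0,0,0,-0.14,0,-0.05,0,-0.19,0,-0.11,0,-0.2,0,-0.17,0,-0.2,0,-0.23,0,-0.2,0,-0.29,0,-0.2,0]

```text
time: 6.28
tool_pos: [0.5314, -0.1019, 0.2949]
tcp_rot: [-2.221, -2.221, 0.0]
wrist_force: [0.6, -0.3, -0.8]
width: 0.342
grip_force: 39.6
```

Emit:
step_arm:
  series: [-0.06,0,0,0,-0.12,0,0,0,-0.17,0,0,0,-0.19,0,0,0,-0.2,0,0,0,-0.2,0,0,0,-0.2,0,0,0]

```text
time: 7.15
tool_pos: [0.5322, -0.2985, 0.2953]
tcp_rot: [-2.219, -2.223, -0.001]
wrist_force: [-0.0, 0.3, -0.6]
width: 0.335
grip_force: 39.6
```

```bash
python3 yel.py w2
```

```text
7.2 [ 0.5322671  -0.29858162  0.29540484] [-2.21948835e+00 -2.22313466e+00 -5.47599616e-04]
yellow [246, 248, 64, 76, 3686] [278.8 288.3] [ 0.5336 -0.4213  0.122 ]
red [205, 108, 31, 31, 730] [219.9 123.2] [ 0.4722 -0.2258  0.123 ]
yellow1 [(0.66, [277, 262, 62, 124])] [(0.75, [279, 215], array([ 0.534, -0.364,  0.003]))]
petri [] [(0.62, [458, 62], array([ 0.775, -0.148,  0.003]))]
pot [(0.68, [253, 115, 82, 90])] [(0.89, [258, 114], array([ 0.504, -0.215,  0.003])), (0.42, [238, 121], array([ 0.475, -0.224,  0.003]))]
black1 [(0.93, [253, 115, 30, 31]), (0.91, [272, 136, 22, 27]), (0.84, [234, 93, 29, 35]), (0.8, [248, 142, 28, 28]), (0.59, [255, 15, 27, 25])] [(0.95, [256, 14], array([ 0.504, -0.091,  0.003])), (0.91, [240, 99], array([ 0.48 , -0.194,  0.003])), (0.78, [279, 110], array([ 0.534, -0.208,  0.003])), (0.72, [256, 114], array([ 0.502, -0.213,  0.003])), (0.66, [252, 137], array([ 0.495, -0.246,  0.003])), (0.62, [274, 130], array([ 0.526, -0.236,  0.003]))]
tray [] []
```

View pics/w2.png

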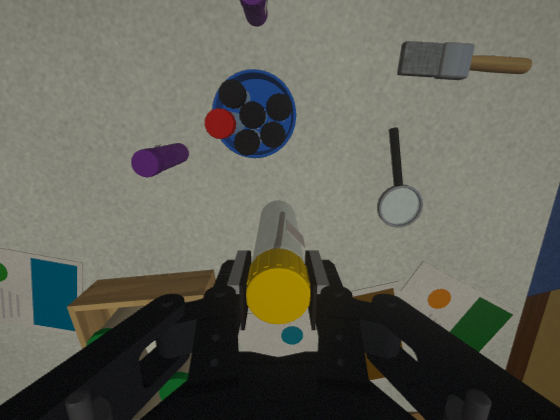

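The view shows the pot, with middle black at (253,115), the ring blacks at (233,94), (279,107), (272,135) and (247,142), red at (220,123), and the gap near (262,84).

```bash
cat > pot.py <<'E'
from h import *
p,T=cam('wrist');s=monitor.read_state();print(s['time'],s['tool_pos'],s['tcp_rot'])
im=np.array(p['image']);h=cv2.cvtColor(im,cv2.COLOR_RGB2HSV)
x0,y0=190,50
c=im[50:180,190:320]
pc=[]
for d in viewer.boxes_of(p,'black1'):
    if 195<d['extent'][0]<315 and 55<d['extent'][1]<170: print(np.round(d['extent']),ray(p,T,d['extent'][:2],.083).round(4))
H,S,V=[h[...,i].astype(int) for i in range(3)]
m=((H>100)&(H<125)&(S>120)&(V>60)).astype(np.uint8)
m[:50]=0;m[180:]=0;m[:,:190]=0;m[:,320:]=0
cs,_=cv2.findContours(m,cv2.RETR_EXTERNAL,cv2.CHAIN_APPROX_NONE);q=max(cs,key=cv2.contourArea)
e=cv2.fitEllipse(cv2.convexHull(q));print('rim ell',e,ray(p,T,e[0],.05).round(4),'dia',(ray(p,T,np.array(e[0])+[e[1][0]/2,0],.05)-ray(p,T,e[0],.05))[0]*2)
b=cv2.resize(c,None,fx=4,fy=4,interpolation=cv2.INTER_CUBIC)
cv2.imwrite('pics/potcrop.png',b[:,:,::-1])
E
python3 pot.py
```

```text
7.75 [ 0.53196474 -0.30002789  0.2952812 ] [-2.22151175e+00 -2.22136506e+00  6.71067227e-05]
[252. 114.  32.  30.] [ 0.5023 -0.2178  0.083 ]
[247. 141.  26.  27.] [ 0.4956 -0.2483  0.083 ]
[279. 106.  27.  27.] [ 0.5336 -0.2084  0.083 ]
[234.  93.  32.  32.] [ 0.4824 -0.1946  0.083 ]
[271. 133.  25.  28.] [ 0.5243 -0.2384  0.083 ]
rim ell ((253.84140014648438, 111.93040466308594), (83.20008087158203, 88.72486877441406), 169.3449249267578) [ 0.5019 -0.2141  0.05  ] dia 0.10502979830172454
```

View pics/potcrop.png

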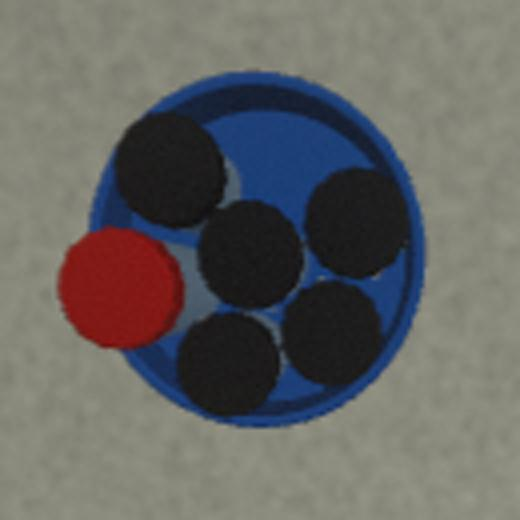

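```bash
python3 - <<'E'
from h import *
p,T=cam('wrist');s=monitor.read_state();t=s['tool_pos'];print(t)
im=np.array(p['image']);h=cv2.cvtColor(im,cv2.COLOR_RGB2HSV);H,S,V=[h[...,i].astype(int) for i in range(3)]
m=((H>18)&(H<32)&(S>150)&(V>90))
ys,xs=np.nonzero(m);print(xs.min(),xs.max(),ys.min(),ys.max())
for z in (.030,.028): # project cap top circle & bottom circle for tool-x offsets
  for o in (-.004,-.002,0,.002):
    a=np.linspace(0,6.28,60);X=[proj(p,T,[t[0]+.015*np.cos(k),t[1]+o+.015*np.sin(k),t[2]+z]) for k in a];X=np.array(X);print(z,o,X.min(0).round(1),X.max(0).round(1))
    Y=[proj(p,T,[t[0]+.015*np.cos(k),t[1]+o+.015*np.sin(k),t[2]+z-.022]) for k in a];print('   capbottom row min',np.min(Y,0).round(1))
    Z=[proj(p,T,[t[0]+.0115*np.cos(k),t[1]+o+.0115*np.sin(k),t[2]+z-.12]) for k in a];print('   foot row min',np.min(Z,0).round(1),np.max(Z,0).round(1))
E
```

```text
[ 0.53195916 -0.30006723  0.29524692]
246 309 248 323
0.03 -0.004 [244.4 275.2] [311.2 332.7]
   capbottom row min [249.  253.2]
   foot row min [264.1 205.8] [291.4 231.7]
0.03 -0.002 [244.3 271.1] [311.4 329.1]
   capbottom row min [248.9 249.5]
   foot row min [264.1 203.5] [291.4 229.5]
0.03 0 [244.1 266.9] [311.5 325.5]
   capbottom row min [248.8 245.9]
   foot row min [264.1 201.2] [291.5 227.3]
0.03 0.002 [243.9 262.7] [311.7 321.8]
   capbottom row min [248.7 242.2]
   foot row min [264.  198.9] [291.5 225.1]
0.028 -0.004 [244.9 272.9] [310.8 329.8]
   capbottom row min [249.4 251.5]
   foot row min [264.2 205.2] [291.3 230.8]
0.028 -0.002 [244.7 268.8] [310.9 326.2]
   capbottom row min [249.3 247.9]
   foot row min [264.2 202.9] [291.3 228.6]
0.028 0 [244.6 264.7] [311.1 322.6]
   capbottom row min [249.2 244.3]
   foot row min [264.2 200.6] [291.4 226.5]
0.028 0.002 [244.4 260.6] [311.2 319. ]
   capbottom row min [249.1 240.6]
   foot row min [264.1 198.2] [291.4 224.3]
```

Emit:
step_arm:
  series: [0.05,-0.0206,0,0,0.1,-0.0206,0,0,0.1155,-0.0206,0.02,0,0.1155,-0.0206,0.06,0,0.1155,-0.0206,0.095,0,0.1155,-0.0206,0.105,0,0.1155,-0.0206,0.105,0]

```text
time: 8.72
tool_pos: [0.5113, -0.1845, 0.1902]
tcp_rot: [-2.221, -2.221, 0.001]
wrist_force: [-0.4, 0.2, 0.6]
width: 0.338
grip_force: 39.8
```

Emit:
step_arm:
  series: [0,0,0.008,0,0,0,0.016,0,0,0,0.024,0,0,0,0.032,0,0,0,0.04,0,0,0,0.045,0,0,0,0.045,0]

```text
time: 9.6
tool_pos: [0.511, -0.1843, 0.1446]
tcp_rot: [-2.221, -2.221, 0.001]
wrist_force: [0.0, -0.7, -0.5]
width: 0.341
grip_force: 39.8
```

Emit:
step_arm:
  series: [0,0,0.01,0,0,0,0.02,0,0,0,0.03,0,0,0,0.037,0,0,0,0.042,0,0,0,0.045,0,0,0,0.045,0]

```text
time: 10.48
tool_pos: [0.5113, -0.1845, 0.1001]
tcp_rot: [-2.221, -2.221, 0.0]
wrist_force: [0.4, -0.1, -0.7]
width: 0.337
grip_force: 39.8
```

Emit:
step_arm:
  series: [0,0,0.001,0,0,0,0.002,0,0,0,0.0027,0,0,0,0.0027,0]

```text
time: 10.98
tool_pos: [0.5113, -0.1845, 0.0976]
tcp_rot: [-2.221, -2.221, 0.0]
wrist_force: [0.3, 0.5, -0.7]
width: 0.338
grip_force: 39.8
```

Emit:
step_arm:
  series: [0,0,0.001,0,0,0,0.002,0,0,0,0.002,0]

```text
time: 11.35
tool_pos: [0.5118, -0.1848, 0.0974]
tcp_rot: [2.221, 2.221, 0.0]
wrist_force: [-4.1, 1.2, 8.9]
width: 0.337
grip_force: 41.0
```

Emit:
step_arm:
  series: [0,0,-0.001,0,0,0,-0.001,0,0,0,-0.001,0,0,0,-0.001,0]
  gripper: 0.8

```text
time: 11.85
tool_pos: [0.5112, -0.1844, 0.0963]
tcp_rot: [-2.221, -2.221, 0.0]
wrist_force: [-0.1, 1.2, 0.2]
width: 0.805
grip_force: 0.0
```

Emit:
step_arm:
  series: [0,0,-0.015,0,0,0,-0.05,0,0,0,-0.08,0,-0.02,-0.02,-0.1,0,-0.0397,-0.0395,-0.1,0,-0.0397,-0.0395,-0.1,0]
  gripper: 1

```text
time: 12.6
tool_pos: [0.4715, -0.2253, 0.1981]
tcp_rot: [2.222, 2.218, 0.001]
wrist_force: [0.6, -0.5, -0.5]
width: 0.998
grip_force: 0.0
```

```bash
cat > sc.py <<'E'
from h import *
import sys
p,T=cam('scene');q,U=cam('side')
a=cv2.resize(np.array(p['image'])[130:260,85:245],(480,390),interpolation=cv2.INTER_CUBIC)
b=cv2.resize(np.array(q['image'])[100:200,260:340],(312,390),interpolation=cv2.INTER_CUBIC)
cv2.imwrite('pics/%s.png'%sys.argv[1],np.hstack([a,b])[:,:,::-1])
print(monitor.read_state()['tool_pos'],monitor.read_state()['time'])
E
python3 sc.py s1
```

```text
[ 0.47217986 -0.2241983   0.19728304] 12.7
```

View pics/s1.png

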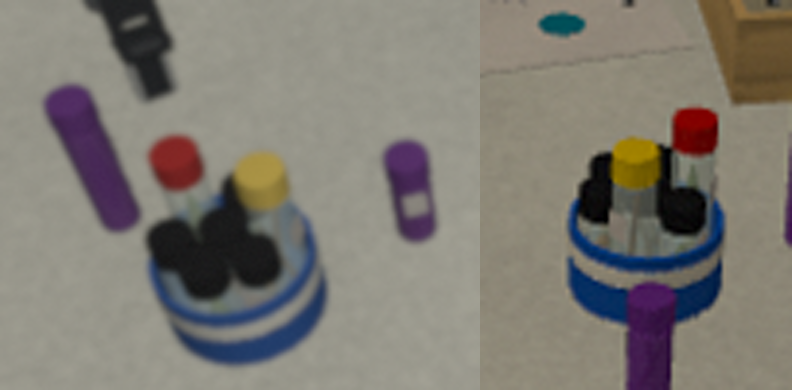

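```bash
python3 - <<'E'
from h import *
for c in('scene','side'):
    p,T=cam(c);t=monitor.read_state()['tool_pos']
    print(c,[proj(p,T,t+[d,0,e]).round() for d,e in((-.045,.013),(0,0),(.045,.013))], proj(p,T,[.4722,-.2248,.126]))
p,T=cam('wrist');save(p,'w3')
E
```

```text
scene [array([121., 130.]), array([132., 151.]), array([139., 161.])] [142.46175527 179.5502852 ]
side [array([335., 101.]), array([316., 105.]), array([298., 101.])] [315.23098542 129.90535947]
```

View pics/w3.png

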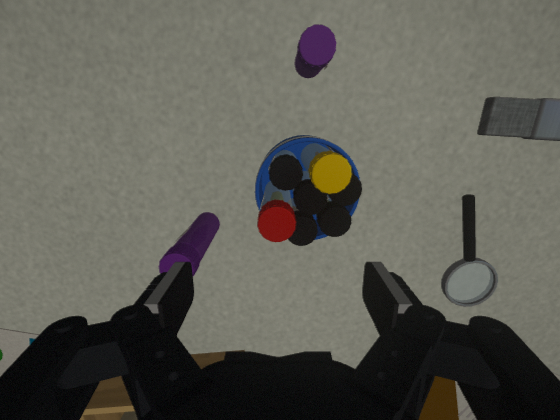

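Red cap is at (277,222), centred between the fingers, and the yellow stands in its place. Descending on red.

Emit:
step_arm:
  series: [0,0,0.03,0,0,0,0.06,0,0,0,0.085,0,0,0,0.097,0,0,0,0.1,0,0,0,0.1,0]

```text
time: 13.6
tool_pos: [0.4726, -0.2244, 0.0972]
tcp_rot: [2.22, 2.221, 0.001]
wrist_force: [-0.4, -0.5, -0.2]
width: 0.999
grip_force: 0.0
```

Emit:
step_arm:
  series: [0,0,0,0,0,0,0,0,0,0,0,0,0,0,0,0,0,0,0,0]
  gripper: 0.1
  newtons: 40

```text
time: 14.22
tool_pos: [0.4721, -0.2244, 0.0972]
tcp_rot: [2.221, 2.221, 0.0]
wrist_force: [-1.3, -0.1, 4.5]
width: 0.339
grip_force: 39.3
```

Emit:
step_arm:
  series: [0,0,-0.01,0,0,0,-0.025,0,0,0,-0.045,0,0,0,-0.065,0,0,0,-0.085,0,0,0,-0.11,0,0,0,-0.14,0,0,0,-0.17,0]

```text
time: 15.22
tool_pos: [0.4719, -0.2241, 0.2684]
tcp_rot: [2.221, 2.221, 0.001]
wrist_force: [0.0, -0.4, -0.3]
width: 0.337
grip_force: 39.5
```

```bash
python3 sc.py s2; python3 - <<'E'
from h import *
p,T=cam('wrist');s=monitor.read_state();t=s['tool_pos']
im=np.array(p['image']);h=cv2.cvtColor(im,cv2.COLOR_RGB2HSV);H,S,V=[h[...,i].astype(int) for i in range(3)]
m=((H<6)|(H>174))&(S>150)&(V>60);ys,xs=np.nonzero(m);print(xs.min(),xs.max(),ys.min(),ys.max());save(p,'w4')
E
```

```text
[ 0.47418645 -0.22537515  0.27185558] 15.325
246 310 249 324
```

View pics/s2.png

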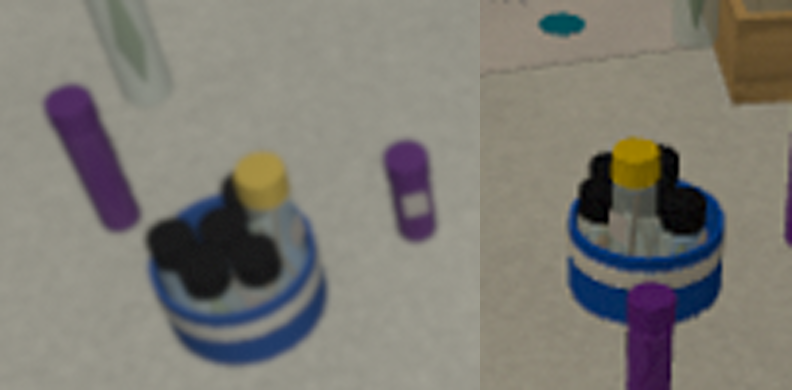

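Red is lifted clear and the pot contents are unchanged. Carrying red to the vacated tray spot.

Emit:
step_arm:
  series: [0.055,0.008,0,0,0.11,0.016,0,0,0.165,0.024,0,0,0.22,0.032,0,0,0.275,0.04,0,0,0.33,0.048,0,0,0.38,0.056,0,0,0.409,0.062,0,0]

```text
time: 16.38
tool_pos: [0.5329, 0.1871, 0.2648]
tcp_rot: [-2.218, -2.223, 0.003]
wrist_force: [-0.3, -1.3, -0.9]
width: 0.341
grip_force: 39.5
```

Emit:
step_arm:
  series: [0,0,0.02,0,0,0,0.06,0,0,0,0.1,0,0,0,0.13,0,0,0,0.15,0,0,0,0.16,0,0,0,0.166,0,0,0,0.166,0]

```text
time: 17.38
tool_pos: [0.5338, 0.1845, 0.1005]
tcp_rot: [-2.222, -2.221, 0.0]
wrist_force: [1.0, -1.3, -0.3]
width: 0.338
grip_force: 39.5
```

Emit:
step_arm:
  series: [0,0,0.0015,0,0,0,0.003,0,0,0,0.0045,0,0,0,0.005,0,0,0,0.005,0]

```text
time: 18.0
tool_pos: [0.5341, 0.185, 0.0962]
tcp_rot: [2.221, 2.221, 0.001]
wrist_force: [-1.6, 0.5, 3.8]
width: 0.34
grip_force: 39.9
```

Emit:
step_arm:
  series: [0,0,-0.001,0,0,0,-0.001,0,0,0,-0.001,0,0,0,-0.001,0]
  gripper: 0.9

```text
time: 18.5
tool_pos: [0.5338, 0.1848, 0.0964]
tcp_rot: [-2.221, -2.221, 0.0]
wrist_force: [0.9, 0.4, -0.3]
width: 0.896
grip_force: 0.0
```

Emit:
step_arm:
  series: [0,0,-0.015,0,0,0,-0.05,0,0,0,-0.08,0,0.04,-0.018,-0.08,0,0.077,-0.0345,-0.08,0,0.077,-0.0345,-0.08,0,0.077,-0.0345,-0.08,0]
  gripper: 1

```text
time: 19.38
tool_pos: [0.4997, 0.2617, 0.1773]
tcp_rot: [2.22, 2.222, 0.001]
wrist_force: [0.3, -0.1, -0.7]
width: 1.001
grip_force: 0.0
```

```bash
sed -i 's/^for l in/for l in []+0*/;' yel.py; sed -i '/^for l in/,$d' yel.py; python3 yel.py w5
```

```text
19.425 [0.49982775 0.26128824 0.1771167 ] [2.22099939e+00 2.22088515e+00 5.85820557e-04]
yellow [257, 202, 42, 47, 1436] [278.  226.6] [0.4999 0.2636 0.122 ]
red [300, 292, 39, 46, 1397] [318.5 314.8] [0.5321 0.1893 0.123 ]
```

Emit:
step_arm:
  series: [0,0,0.03,0,0,0,0.06,0,0,0,0.078,0,0,0,0.081,0,0,0,0.081,0]

```text
time: 20.05
tool_pos: [0.5001, 0.2617, 0.0962]
tcp_rot: [2.222, 2.221, 0.001]
wrist_force: [-0.3, -0.0, 1.2]
width: 1.0
grip_force: 0.0
```

Emit:
step_arm:
  series: [0,0,0,0,0,0,0,0,0,0,0,0,0,0,0,0,0,0,0,0]
  gripper: 0.1
  newtons: 40

```text
time: 20.68
tool_pos: [0.4998, 0.2621, 0.0963]
tcp_rot: [2.221, 2.221, 0.002]
wrist_force: [-0.8, -1.5, 4.6]
width: 0.337
grip_force: 39.6
```

Emit:
step_arm:
  series: [0,0,-0.03,0,0,0,-0.07,0,0,0,-0.12,0,0,0,-0.17,0,-0.04,0,-0.2,0,-0.1,0,-0.2,0,-0.16,0,-0.2,0,-0.22,0,-0.2,0]

```text
time: 21.68
tool_pos: [0.4988, 0.0402, 0.2951]
tcp_rot: [-2.221, -2.222, 0.0]
wrist_force: [0.7, 0.1, -0.9]
width: 0.337
grip_force: 39.6
```

Emit:
step_arm:
  series: [-0.06,0,0,0,-0.12,0,0,0,-0.18,0,0,0,-0.24,0,0,0,-0.3,0,0,0,-0.335,0.01,0,0,-0.341,0.016,0,0,-0.341,0.016,0,0]

```text
time: 22.68
tool_pos: [0.5153, -0.2989, 0.2947]
tcp_rot: [-2.221, -2.22, -0.0]
wrist_force: [-0.1, -0.2, -0.1]
width: 0.336
grip_force: 39.6
```

```bash
python3 pot.py; python3 yel.py w6
```

```text
22.725 [ 0.51523704 -0.2981917   0.29491534] [-2.21957665e+00 -2.22081059e+00 -1.34461479e-04]
[262. 141.  23.  25.] [ 0.4959 -0.246   0.083 ]
[293. 108.  24.  30.] [ 0.5324 -0.2099  0.083 ]
[268. 115.  30.  33.] [ 0.5039 -0.2169  0.083 ]
[247.  96.  29.  32.] [ 0.4806 -0.1962  0.083 ]
rim ell ((267.3340148925781, 113.2414779663086), (83.60482788085938, 87.93502807617188), 174.30191040039062) [ 0.5019 -0.2143  0.05  ] dia 0.10552873003438057
22.825 [ 0.51532082 -0.29780815  0.29542078] [-2.21925049e+00 -2.22255399e+00 -1.36194495e-04]
yellow [260, 66, 31, 34, 773] [274.8  82.4] [ 0.512 -0.186  0.122]
yellow [246, 246, 65, 76, 3650] [278.9 286. ] [ 0.5166 -0.4173  0.122 ]
yellow [137, 394, 20, 20, 126] [147.8 404.8] [ 0.3298 -0.6102  0.122 ]
```

View pics/potcrop.png

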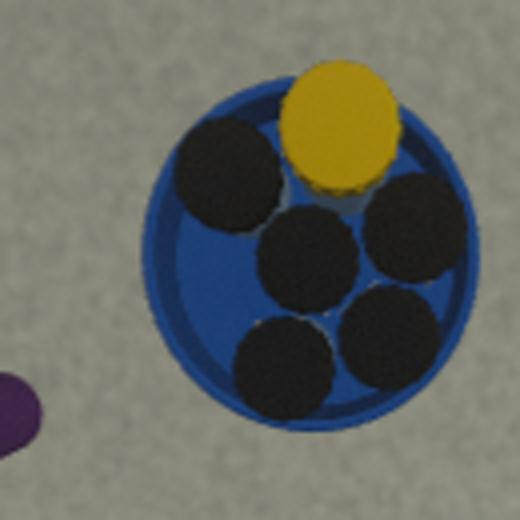

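The slot on the left is free and the other caps are as expected. Inserting at (0.472,-0.2247).

Emit:
step_arm:
  series: [0.03,-0.0436,0,0,0.06,-0.0436,0,0,0.0743,-0.0436,0.02,0,0.0743,-0.0436,0.06,0,0.0743,-0.0436,0.095,0,0.0743,-0.0436,0.105,0,0.0743,-0.0436,0.105,0]

```text
time: 23.7
tool_pos: [0.4716, -0.2242, 0.1906]
tcp_rot: [-2.22, -2.222, 0.0]
wrist_force: [0.1, 0.5, -1.0]
width: 0.336
grip_force: 39.9
```

Emit:
step_arm:
  series: [-0.0005,0.0005,0.008,0,-0.0005,0.0005,0.016,0,-0.0005,0.0005,0.024,0,-0.0005,0.0005,0.032,0,-0.0005,0.0005,0.04,0,-0.0005,0.0005,0.045,0,-0.0005,0.0005,0.045,0]

```text
time: 24.58
tool_pos: [0.4719, -0.2252, 0.1449]
tcp_rot: [-2.221, -2.221, 0.001]
wrist_force: [0.3, 0.1, -1.4]
width: 0.335
grip_force: 39.9
```

Emit:
step_arm:
  series: [0,0,0.01,0,0,0,0.02,0,0,0,0.03,0,0,0,0.037,0,0,0,0.042,0,0,0,0.045,0,0,0,0.045,0]

```text
time: 25.45
tool_pos: [0.4723, -0.2254, 0.1005]
tcp_rot: [-2.221, -2.221, 0.0]
wrist_force: [-0.2, -0.2, -0.5]
width: 0.339
grip_force: 39.9
```

Emit:
step_arm:
  series: [0,0,0.0015,0,0,0,0.003,0,0,0,0.004,0,0,0,0.0042,0,0,0,0.0042,0]

```text
time: 26.08
tool_pos: [0.4725, -0.2257, 0.0973]
tcp_rot: [2.221, 2.221, -0.0]
wrist_force: [-1.3, 1.1, 5.2]
width: 0.339
grip_force: 40.6
```

Emit:
step_arm:
  series: [0,0,-0.001,0,0,0,-0.001,0,0,0,-0.001,0,0,0,-0.001,0]
  gripper: 0.8

```text
time: 26.58
tool_pos: [0.4722, -0.2254, 0.0972]
tcp_rot: [-2.221, -2.221, 0.0]
wrist_force: [-0.7, 0.1, 0.3]
width: 0.798
grip_force: 0.0
```

Emit:
step_arm:
  series: [0,0,-0.015,0,0,0,-0.05,0,0,0,-0.09,0,0,0,-0.14,0,0,0,-0.19,0,-0.04,0.03,-0.19,0,-0.075,0.04,-0.19,0,-0.075,0.04,-0.19,0]

```text
time: 27.58
tool_pos: [0.5128, -0.3024, 0.2883]
tcp_rot: [2.223, 2.218, -0.0]
wrist_force: [-0.9, 0.7, -0.8]
width: 0.8
grip_force: 0.0
```

```bash
python3 pot.py; python3 yel.py w7; python3 - <<'E'
from h import *
p,T=cam('scene');q,U=cam('side');w,W=cam('wrist')
f=lambda im,r,c:cv2.resize(np.array(im['image'])[r:r+130,c:c+130],(260,260),interpolation=cv2.INTER_CUBIC)
o=np.hstack([f(p,130,100),f(w,50,190),f(q,100,240)]);o2=np.hstack([f(p,80,280),f(q,210,240),f(q,210,240)])
cv2.imwrite('pics/fin.png',np.vstack([o,o2])[:,:,::-1])
E
```

```text
27.625 [ 0.51232989 -0.30107444  0.28797684] [-2.22307257e+00 -2.21978739e+00 -3.53331251e-04]
[269. 113.  27.  31.] [ 0.5034 -0.2188  0.083 ]
[296. 102.  24.  32.] [ 0.5338 -0.2071  0.083 ]
[288. 132.  28.  28.] [ 0.5246 -0.2397  0.083 ]
[262. 139.  26.  25.] [ 0.4953 -0.2478  0.083 ]
[249.  89.  28.  33.] [ 0.4815 -0.1935  0.083 ]
rim ell ((268.6496276855469, 109.39970397949219), (85.10843658447266, 90.12460327148438), 177.4194793701172) [ 0.502 -0.214  0.05 ] dia 0.10523066714422558
27.725 [ 0.51198159 -0.29983815  0.28772071] [-2.22125983e+00 -2.22095064e+00 -5.03004442e-04]
yellow [263, 62, 31, 34, 815] [277.5  78.5] [ 0.512  -0.1858  0.122 ]
yellow [224, 106, 31, 31, 748] [238.7 121. ] [ 0.4726 -0.2253  0.122 ]
yellow [113, 382, 44, 36, 1147] [135.4 399.5] [ 0.3146 -0.5936  0.122 ]
```

View pics/fin.png

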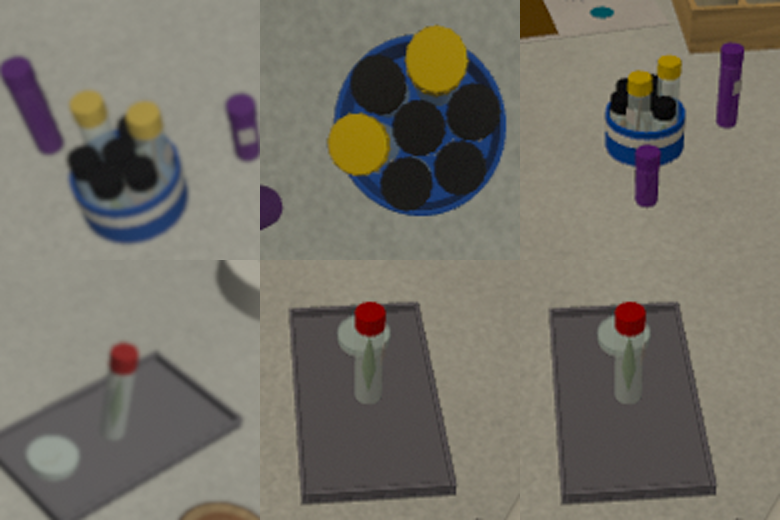

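Both yellows and all five blacks stand in the pot, red is upright on the tray, and the gripper is clear. Handing in.

```bash
python3 -c "
from workcell import job
print(job.finish_job())"
```

```text
the job is handed in; nothing more can be done
None
```

I packed both yellow-capped tubes into the pot with the five black-capped ones, stood the red-capped tube upright on the tray, and handed the job in at about 28 s of the 61 s allowed; no verdict came back, but the last pictures showed everything in place.

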